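# Find the finger notch in a tool chest's front rail and spring the lid

### The job

Spring open the flat plywood tool chest: lay a fingertip on top of its front rail near either end, sweep it along the rail until it comes to the finger notch, and press the steel thumb plate down inside the notch until the lid pops ajar by itself. Then take the hand clear; grip nothing, do not lift the lid any further, and leave the tools around the chest where they are.

Things in the scene. Friction and masses are not known exactly. Their poses are not given: they have to be found in the camera images.
- chest: flat plywood tool chest, fixed to the bench, 250 mm deep (x), 360 mm wide (y), 85 mm high; origin at the centre of its underside on the bench, z up, x towards its back, where the hinges are; its front, on the robot's side, is a solid wooden rail 35 mm thick (x -125 to -90 mm), flat on top and flush with the lid, which begins at x -89 mm
- rail_middle (a point): middle of the rail's top face, 85 mm above the bench; x towards the hinges, y along the rail. The finger notch is cut in the rail, its middle anywhere from 50 mm one side to 50 mm the other side of this point: find it by touch or from above. It is 50 mm wide along y, goes through the rail's 35 mm, is open to the front and top, and 30 mm deep to its wooden floor
- rail_end (a point): the rail's left (+y) end, middle of its top face, 180 mm from rail_middle; the other end lies as far to the right. The rail is plain and level between its ends but for the notch
- catch (a joint): turn of the steel thumb plate in the notch, rad. Plate 44 mm wide, 28 mm deep, from 3 mm behind the rail's front to 4 mm short of the rail's back; its top lies 15 mm below the rail top at 0. Pressed down it tips about its back edge (creeping a few mm forward), to 0.36 at its stop, and springs back. It frees the lid at about 0.2: 3 to 4 mm down at mid plate, 5 to 12 N there
- lid (a joint): opening of the spring-hinged lid (10 mm plywood, 214 x 360 mm, hinged along the chest's back), rad: 0 shut and latched; once freed, its spring lifts it within about 2 s to 0.2 to 0.35 (front edge 42 to 75 mm up), where it rests
- mallet: white-headed mallet standing on its head, 62 mm across, 205 mm high, beside the chest; origin at the centre of its foot. Leave alone
- jar: amber glue jar, 62 mm across, 85 mm high, beside the chest; origin at the centre of its foot. Leave alone
- spool: wooden thread spool standing, 62 mm across, 70 mm high, beside the chest; origin at the centre of its foot. Leave alone
- weight: dark steel knobbed weight, 62 mm across, 67 mm high, beside the chest; origin at the centre of its foot. Leave alone
- iron: steel pricking iron (toothed stitching punch) lying flat, 110 x 30 x 10 mm, on the bench in front of the chest's left end; origin at its middle underneath, x along it. Leave alone
- folder: white bone folder lying flat, about 150 x 24 x 6 mm, on the bench in front of the chest; origin underneath, x along it. Leave alone

How it is judged:
On the way, in this order (a step that is already met when the one before it is completed fails the run):
1. a fingertip touches the front rail near one of its ends (more than 120 mm from the rail's middle) ((contact force between the fingers and chest above 0.3 N or contact force between the fingers and rail_notch above 0.3 N) and x of the grasp point in the frame of chest below -0.07 m and (y of the grasp point in the frame of chest above 0.12 m or y of the grasp point in the frame of chest below -0.12 m)), for 0.05 s.
2. sweeping along, the fingertip touches a lip of the notch (the last 15 mm of rail beside it) ((contact force between the fingers and rail_notch_c0 above 0.2 N or contact force between the fingers and rail_notch_c2 above 0.2 N)), for 0.02 s.
3. the fingertip presses the thumb plate inside the notch and the lid is let go (contact force between the fingers and catch_c0 above 1 N and value of joint catch above 0.12 rad and value of joint lid above 0.02 rad), for 0.05 s.
At the end, for the whole second after the job is handed in: the lid stands ajar on its spring (between 0.15 and 0.5 rad) and is at rest, and the thumb plate has sprung back (below 0.05 rad) (value of joint lid between 0.15 and 0.5 rad and velocity of joint lid below 0.1 rad/s and value of joint catch below 0.05 rad); the robot touches nothing.
It fails at once if the lid is lifted beyond where its spring leaves it (value of joint lid above 0.6 rad).
It fails at once if a tool or jar around the chest is shifted by more than 20 mm or lifted (distance of any of mallet, jar, spool, weight, iron, folder from where it was at the start of the episode above 0.02 m).
It also fails if it takes over 70 s, if anything falls off the work surface, if the arm or the gripper's body presses on something with over 40 N, if the wrist force passes 120 N, or if a joint passes its speed limit or range.

### The arm

A 6-joint arm with a two-finger parallel gripper is mounted at the origin on the work surface. World frame = base frame: x ahead of the robot, y to its left, z up, the work surface at z = 0. Lengths are in m, angles in rad, forces in N, time in s.
With the tool pointing down it reaches from about 0.35 to 0.775 m from the base axis. Payload 5.5 kg.
Tool frame: the origin (TCP) lies at the very end of the fingers, on their centre line; the grasp point (between the pads) lies 19 mm behind it; z points along the fingers, y is the line along which they close (so a half turn about z gives the same grasp; the last joint's range is limited). The gripper opens to 85 mm and grips with 20 to 120 N. Pads are 22 mm wide; open, the fingers measure 114 mm over their backs; the gripper's body (76 mm by 85 mm) begins 54 mm behind the grasp point. The pads swing forward as they close: fully open they stand 13 mm farther back than shut.
Start: joints at [-1.372, 0.313, 0.046, 1.304, 0, 1.431], TCP at [0.191, -0.542, 0.21] pointing down, gripper open.
Joint ranges: [-2.76, 2.76], [-0.86, 1.69], [-1.03, 1.26], [-2.2, 2.34], [-1.47, 1.5], [-3.14, 3.14]. Speed limits (rad/s): [2.57, 2.57, 3.14, 3.14, 3.14, 3.14].

### API

Orientations are given as [roll, pitch, yaw] about the fixed x, y, z axes, in that order (R = Rz(yaw) Ry(pitch) Rx(roll)).
In Python, from rig import ctrl gives the robot as it stands. The module is installed in compiled form; this text tells all that it offers.
- The arm moves only by the tool send_rows, never from a script. Its argument "targets" is a list of rows, each a list of 6 numbers: the shift along the world's x, y, z scaled (see below), then the turn, a rotation vector about the world's x, y, z scaled (see below). In form: [[dx, dy, dz, ax, ay, az], ...]. A call has 1 to 5 rows; each row is the pose to reach, as a shift and turn from the pose commanded when the call began; what a row does not reach only later rows make up. The controller multiplies each number of a shift by 0.25 m and each number of a turn by 0.5 rad. A row lasts 1/8 s, in which the tool goes at most 62.5 mm and 10.7 degrees, less where a joint would pass 70% of its speed; a pose out of reach is approached as far as the arm can. A call with a number of a shift or a turn outside -1 to 1 is refused whole. A call with a gripper value outside its range is refused whole. "hand" is the finger opening in mm, from 0 to 85.4, set as the call begins (left out, the last holds). The fingers move at their own pace and stop on an object; "force" is the grip in N (left out, the last holds). Time passes only in rows, so rows that repeat a pose let the fingers close. It gives the time, the measured TCP pose, the force, the opening and the grip force at its end, in the units of the state.
- ctrl.read_state(): the state, without advancing time (a new reading comes with each control period).
- ctrl.read_camera(name): name is "side" or "top"; returns a dict with "color" (400x640x3 uint8, blue, green, red), "depth" (400x640 float32, m along the optical axis (not along the pixel's ray), 0 where there is no reading), "intrinsics" (3x3 intrinsics, pixels), "origin" and "attitude" of the camera in the world. Camera axes: x right, y down, z forward; pixel columns grow to the right and rows downward; lengths in m; the calibration is good to about 2 mm. A picture is of the moment at which its call begins.
- ctrl.close_job(): hands the job in; it is judged then, once.
The state is a dict: "time_s": time; "q": joint angles; "dq": joint speeds; "joint_torque": joint torques, N m; "position": TCP position; "orientation": TCP orientation; "wrist_force": force on the tool from outside, world axes, zero at the start; "wrist_torque": the same for the moment, N m; "grip_width": opening from 0.0 (shut) to 1.0 (fully open); "grasp_force": force on a finger pad.
Only numpy, scipy, OpenCV 4.12 (cv2) and the standard library are available. Lean on these libraries where they do the work, as an engineer would, in place of code of your own. Each camera call takes 0.05 s, during which the arm holds its last target. There are 200 camera calls.

## Working session

There is one attempt and no reset: what is moved stays moved. The work goes in short steps, Python scripts to look and compute and a tool call to move; the robot and the scene stay as the last step left them, time stands still between calls to the robot, and variables do not carry over. Pictures are saved under pics/ and viewed, at most 10 in all, crops included, and the job is handed in when it is done.

Besides the shell and the picture viewer there is one more tool, called after "Emit:" by a JSON object that holds its "op" and its "data", one argument or row to a line. send_rows: Moves the arm, as the interface text tells. Shifts and turns lie within -1 to 1; 1 stands for 0.25 m of shift or 0.5 rad of turn. Its arguments: {"type":"object","properties":{"targets":{"type":"array"},"hand":{"type":"number"},"force":{"type":"number"}},"required":["targets"]}

```bash
mkdir -p pics; python3 - <<'E'
from rig import ctrl
import cv2,numpy as np
s=ctrl.read_state();print({k:np.round(s[k],3) for k in("time_s","position","orientation","wrist_force","grip_width")})
for n in("top","side"):
    c=ctrl.read_camera(n);cv2.imwrite(f"pics/{n}0.png",c["color"]);np.savez(f"{n}0.npz",**c)
    print(n,c["intrinsics"],c["origin"],c["attitude"])
E
```

```text
{'time_s': np.float64(0.0), 'position': array([ 0.191, -0.542,  0.209]), 'orientation': array([-3.14 , -0.   ,  0.339]), 'wrist_force': array([ 0.272, -0.024,  0.314]), 'grip_width': np.float64(1.0)}
top [[414.16939474   0.         323.48047649]
 [  0.         414.16939474 194.32317843]
 [  0.           0.           1.        ]] [0.48777406 0.0465894  0.90430108] [-3.04640745e+00 -1.89577171e-03 -1.55582065e+00]
side [[420.08513786   0.         317.52674742]
 [  0.         420.08513786 192.5621173 ]
 [  0.           0.           1.        ]] [0.49550899 0.61379741 0.74424397] [-2.41341085  0.01887642 -3.02522666]
```

View pics/top0.png

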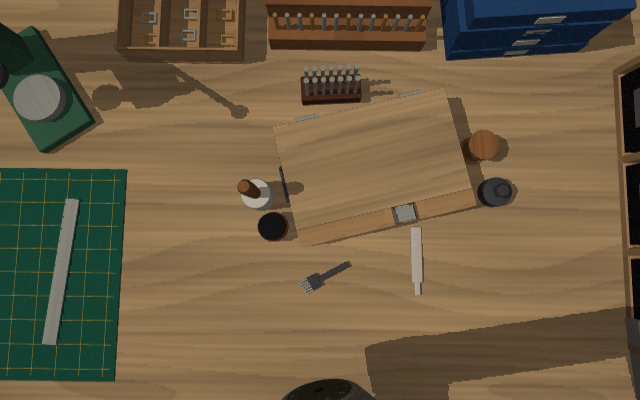

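View pics/side0.png

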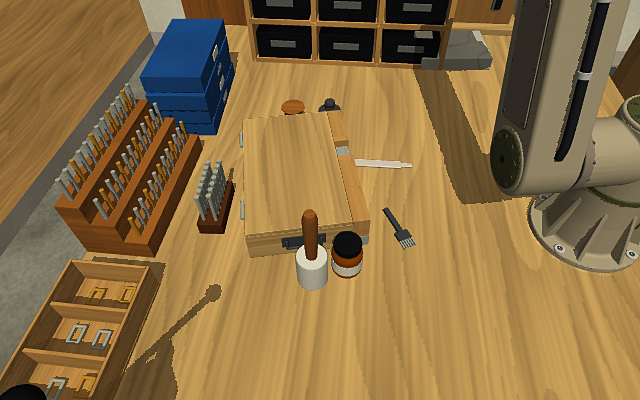

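The top view shows the rail running from about (300,240) to (476,203), with the notch and steel plate near (404,213). The mallet and jar stand at its left end, the weight at its right end, the iron at (327,277) and the folder at (416,260). The side view agrees with this. I'll zoom in on the rail.

```bash
cat > h.py <<'E'
import numpy as np
from scipy.spatial.transform import Rotation as Ro
def ray(c,u,v,z):
    d=Ro.from_euler('xyz',c["attitude"]).as_matrix()@np.linalg.inv(c["intrinsics"])@np.array([u,v,1.])
    o=c["origin"];return o+d*(z-o[2])/d[2]
E
python3 - <<'E'
import cv2,numpy as np
from h import *
c=dict(np.load("top0.npz"))
im=c["color"][160:260,280:520];cv2.imwrite("pics/c.png",cv2.resize(im,None,fx=3.3,fy=3.3,interpolation=cv2.INTER_CUBIC))
for p in[(300,244),(476,207),(404,213)]:
    print(p,ray(c,*p,.085).round(4),c["depth"][p[1],p[0]])
E
```

```text
(300, 244) [0.4673 0.0909 0.085 ] 0.8135025
(476, 207) [ 0.5453 -0.2565  0.085 ] 0.908701
(404, 213) [ 0.5313 -0.1137  0.085 ] 0.8357951
```

View pics/c.png

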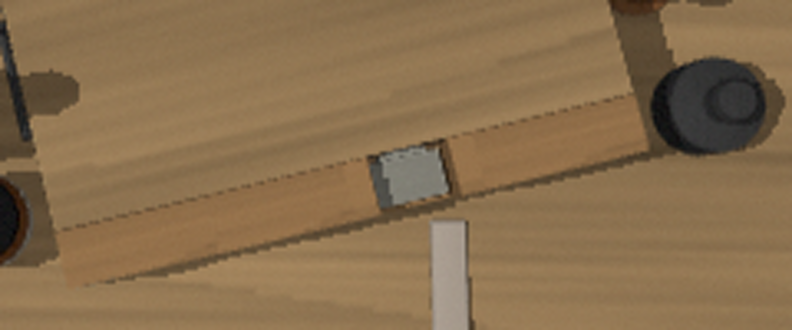

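```bash
python3 - <<'E'
import numpy as np
from h import *
c=dict(np.load("top0.npz"))
P={k:ray(c,280+x/3.3-.35,160+y/3.3-.35,.085) for k,(x,y) in dict(bl=(57,230),fl=(68,285),br=(635,95),fr=(649,150),nbl=(368,157),nbr=(443,141),nfl=(384,208),nfr=(455,192)).items()}
for k in P: print(k,P[k].round(4))
d=(P['bl']+P['fl']-P['br']-P['fr'])[:2]/2;print("len",np.hypot(*d));d/=np.hypot(*d)
yaw=np.arctan2(-d[0],d[1]);ex=np.array([d[1],-d[0]])
mid=sum(P[k] for k in('bl','fl','br','fr'))[:2]/4
print("yaw",yaw,"mid",mid,"rail width",[(P['bl']-P['fl'])[:2]@ex,(P['br']-P['fr'])[:2]@ex])
for k in P: print(k,"x",(P[k][:2]-mid)@ex,"y",(P[k][:2]-mid)@d)
for k,p,z in(("weight",(495,190),.06),("spool",(483,145),.07),("mallet",(246,188),.2),("folder",(417,228),0),("folder",(417,293),0),("iron",(350,263),0)):
    q=ray(c,*p,z)[:2];print(k,q.round(3),"rel",np.round([(q-mid)@ex,(q-mid)@d],3))
# table height check
v=c["depth"]; 
for u,w in((340,229),(450,205),(404,213),(360,320)):
    p=ray(c,u,w,0);o=c["origin"];R=Ro.from_euler('xyz',c["attitude"]).as_matrix()
    print(u,w,(o+v[w,u]*(R@np.linalg.inv(c["intrinsics"])@[u,w,1])).round(4))
E
```

```text
bl [0.4959 0.0975 0.085 ]
fl [0.4634 0.0903 0.085 ]
br [ 0.5823 -0.2495  0.085 ]
fr [ 0.5491 -0.2573  0.085 ]
nbl [ 0.5424 -0.0883  0.085 ]
nbr [ 0.5527 -0.1334  0.085 ]
nfl [ 0.5119 -0.0979  0.085 ]
nfr [ 0.5221 -0.1404  0.085 ]
len 0.3577617302617271
yaw 0.24296324391269022 mid [ 0.52265987 -0.0797331 ] rail width [np.float64(0.03329175617198386), np.float64(0.03404097680754424)]
bl x 0.016645878085991963 y 0.17847981447192401
fl x -0.0166458780859919 y 0.17928191578980304
br x 0.017020488403772148 y -0.17908997600222876
fr x -0.017020488403772096 y -0.17867175425949827
nbl x 0.01705759803837333 y -0.013060203768238483
nbr x 0.016219639990685895 y -0.05933006392052169
nfl x -0.014777281348741067 y -0.015019088939122292
nfr x -0.015109228329262538 y -0.05879254625479905
weight [ 0.583 -0.305] rel [ 0.004 -0.234]
spool [ 0.674 -0.279] rel [ 0.099 -0.23 ]
mallet [0.564 0.179] rel [0.102 0.241]
folder [ 0.504 -0.159] rel [-0.037 -0.072]
folder [ 0.365 -0.158] rel [-0.172 -0.038]
iron [ 0.426 -0.013] rel [-0.078  0.088]
340 229 [0.4978 0.0127 0.0864]
450 205 [ 0.5488 -0.206   0.0819]
404 213 [ 0.5321 -0.1168  0.069 ]
360 320 [ 0.3055 -0.036  -0.0035]
```

Emit:
{"op": "send_rows", "data": {
  "targets": [
    [0.19,0.16,0,0.04,-0.14,-0.05],
    [0.38,0.32,0,0.09,-0.29,-0.1],
    [0.56,0.48,0,0.13,-0.43,-0.15],
    [0.75,0.64,0,0.17,-0.575,-0.19],
    [0.75,0.64,0,0.17,-0.575,-0.19]
  ],
  "hand": 0
}}

```text
time_s: 0.72
position: [0.3796, -0.3789, 0.2096]
orientation: [-3.141, -0.3, 0.246]
wrist_force: [-0.5, 0.3, -0.8]
grip_width: -0.001
grasp_force: 0.0
```

Emit:
{"op": "send_rows", "data": {
  "targets": [
    [0.18,0.16,-0.05,0,0,0],
    [0.37,0.32,-0.1,0,0,0],
    [0.55,0.48,-0.2,0,0,0],
    [0.73,0.64,-0.3,0,0,0],
    [0.73,0.64,-0.3,0,0,0]
  ]
}}

```text
time_s: 1.35
position: [0.5615, -0.2192, 0.1326]
orientation: [-3.14, -0.297, 0.247]
wrist_force: [-0.1, 1.2, 0.9]
grip_width: -0.004
grasp_force: 0.0
```

Emit:
{"op": "send_rows", "data": {
  "targets": [
    [0,0,0,0,0,0],
    [0,0,0,0,0,0]
  ]
}}

```text
time_s: 1.6
position: [0.5607, -0.2241, 0.1358]
orientation: [3.139, -0.3, 0.241]
wrist_force: [-0.6, -0.1, -1.0]
grip_width: -0.003
grasp_force: 0.0
```

Emit:
{"op": "send_rows", "data": {
  "targets": [
    [0,0,-0.06,0,0,0],
    [0,0,-0.12,0,0,0],
    [0,0,-0.15,0,0,0],
    [0,0,-0.15,0,0,0]
  ]
}}

```text
time_s: 2.1
position: [0.5602, -0.222, 0.0963]
orientation: [-3.141, -0.298, 0.242]
wrist_force: [-0.1, -0.4, 0.3]
grip_width: -0.001
grasp_force: 0.0
```

```bash
python3 - <<'E'
from rig import ctrl
import cv2,numpy as np
a=ctrl.read_camera("top")["color"][140:260,270:530];b=ctrl.read_camera("side")["color"][80:280,230:450]
a=cv2.resize(a,None,fx=1.5,fy=1.5);b=cv2.resize(b,None,fx=1.8,fy=1.8)
o=np.zeros((max(len(a),len(b)),a.shape[1]+b.shape[1],3),np.uint8);o[:len(a),:a.shape[1]]=a;o[:len(b),a.shape[1]:]=b
cv2.imwrite("pics/d.png",o);print(ctrl.read_state()["wrist_force"])
E
```

```text
[-0.10071725  0.02254676 -0.22182829]
```

View pics/d.png

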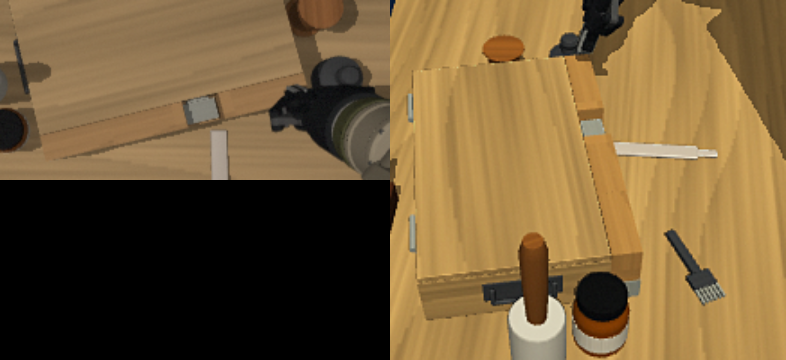

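The fingertip (crop pixel about (282,110)) hangs just above the rail's right end, with the notch at (202,108). I'll go down in small steps.

Emit:
{"op": "send_rows", "data": {
  "targets": [
    [0,0,-0.01,0,0,0],
    [0,0,-0.02,0,0,0],
    [0,0,-0.03,0,0,0],
    [0,0,-0.03,0,0,0]
  ]
}}

```text
time_s: 2.7
position: [0.5609, -0.2222, 0.0898]
orientation: [3.141, -0.299, 0.243]
wrist_force: [0.3, 0.1, 0.3]
grip_width: 0.001
grasp_force: 0.0
```

Emit:
{"op": "send_rows", "data": {
  "targets": [
    [0,0,-0.006,0,0,0],
    [0,0,-0.006,0,0,0]
  ]
}}

```text
time_s: 2.95
position: [0.561, -0.2223, 0.0885]
orientation: [3.141, -0.3, 0.243]
wrist_force: [0.3, 0.1, -0.1]
grip_width: 0.001
grasp_force: 0.0
```

Emit:
{"op": "send_rows", "data": {
  "targets": [
    [0,0,-0.006,0,0,0],
    [0,0,-0.006,0,0,0]
  ]
}}

```text
time_s: 3.2
position: [0.561, -0.2223, 0.087]
orientation: [3.141, -0.299, 0.243]
wrist_force: [-0.1, 0.9, -0.1]
grip_width: 0.002
grasp_force: 0.0
```

Emit:
{"op": "send_rows", "data": {
  "targets": [
    [0,0,-0.006,0,0,0],
    [0,0,-0.006,0,0,0]
  ]
}}

```text
time_s: 3.45
position: [0.561, -0.2223, 0.0855]
orientation: [3.141, -0.3, 0.243]
wrist_force: [-1.1, -0.5, -0.9]
grip_width: -0.001
grasp_force: 0.0
```

Emit:
{"op": "send_rows", "data": {
  "targets": [
    [0,0,-0.004,0,0,0],
    [0,0,-0.004,0,0,0]
  ]
}}

```text
time_s: 3.7
position: [0.561, -0.2223, 0.0845]
orientation: [3.141, -0.3, 0.243]
wrist_force: [-0.4, 0.3, -0.2]
grip_width: 0.001
grasp_force: 0.0
```

Emit:
{"op": "send_rows", "data": {
  "targets": [
    [0,0,-0.004,0,0,0],
    [0,0,-0.004,0,0,0]
  ]
}}

```text
time_s: 3.95
position: [0.561, -0.2223, 0.0835]
orientation: [3.141, -0.3, 0.243]
wrist_force: [-0.3, 0.0, -0.1]
grip_width: -0.001
grasp_force: 0.0
```

Emit:
{"op": "send_rows", "data": {
  "targets": [
    [0,0,-0.004,0,0,0],
    [0,0,-0.004,0,0,0]
  ]
}}

```text
time_s: 4.2
position: [0.561, -0.2223, 0.0825]
orientation: [3.141, -0.3, 0.243]
wrist_force: [-0.2, -0.0, -0.5]
grip_width: -0.0
grasp_force: 0.0
```

```bash
python3 - <<'E'
from rig import ctrl
import cv2,numpy as np
a=ctrl.read_camera("top")["color"][180:230,420:500];b=ctrl.read_camera("side")["color"][80:150,300:380]
a=cv2.resize(a,None,fx=5,fy=5);b=cv2.resize(b,None,fx=5,fy=5)
o=np.zeros((350,800,3),np.uint8);o[:250,:400]=a;o[:,400:]=b
cv2.imwrite("pics/e.png",o)
E
```

```text
(no output)
```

View pics/e.png

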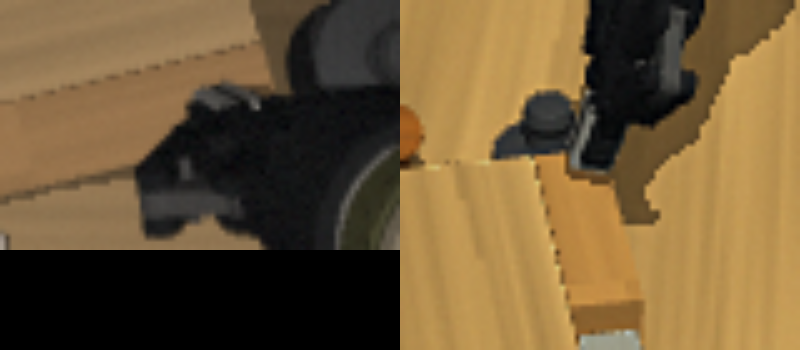

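The side view, at crop pixel (590,170), shows the tip just about on the rail's top, mid-thickness. I'll keep going down.

Emit:
{"op": "send_rows", "data": {
  "targets": [
    [0,0,-0.004,0,0,0],
    [0,0,-0.004,0,0,0]
  ]
}}

```text
time_s: 4.55
position: [0.561, -0.2223, 0.0815]
orientation: [3.141, -0.3, 0.243]
wrist_force: [-0.5, 0.4, -0.3]
grip_width: -0.002
grasp_force: 0.0
```

Emit:
{"op": "send_rows", "data": {
  "targets": [
    [0,0,-0.004,0,0,0],
    [0,0,-0.004,0,0,0]
  ]
}}

```text
time_s: 4.8
position: [0.561, -0.2223, 0.0805]
orientation: [3.141, -0.3, 0.243]
wrist_force: [-0.7, -0.1, 0.8]
grip_width: -0.002
grasp_force: 0.0
```

Emit:
{"op": "send_rows", "data": {
  "targets": [
    [0,0,-0.004,0,0,0],
    [0,0,-0.004,0,0,0]
  ]
}}

```text
time_s: 5.05
position: [0.5611, -0.2223, 0.0795]
orientation: [3.141, -0.3, 0.243]
wrist_force: [-0.2, 0.0, 0.8]
grip_width: 0.0
grasp_force: 0.0
```

Emit:
{"op": "send_rows", "data": {
  "targets": [
    [0,0,-0.004,0,0,0],
    [0,0,-0.004,0,0,0]
  ]
}}

```text
time_s: 5.3
position: [0.561, -0.2223, 0.0785]
orientation: [3.141, -0.3, 0.243]
wrist_force: [0.2, 0.8, 0.9]
grip_width: 0.0
grasp_force: 0.0
```

Emit:
{"op": "send_rows", "data": {
  "targets": [
    [0,0,-0.004,0,0,0],
    [0,0,-0.004,0,0,0]
  ]
}}

```text
time_s: 5.55
position: [0.5611, -0.2223, 0.0775]
orientation: [3.141, -0.3, 0.243]
wrist_force: [-0.2, 0.6, 1.1]
grip_width: -0.002
grasp_force: 0.0
```

Emit:
{"op": "send_rows", "data": {
  "targets": [
    [0,0,-0.004,0,0,0],
    [0,0,-0.004,0,0,0]
  ]
}}

```text
time_s: 5.8
position: [0.561, -0.2223, 0.0765]
orientation: [3.141, -0.3, 0.243]
wrist_force: [-0.2, 0.0, -0.2]
grip_width: -0.001
grasp_force: 0.0
```

```bash
python3 - <<'E'
from rig import ctrl
import cv2,numpy as np
from h import *
s=ctrl.read_state();print(s["wrist_force"],s["wrist_torque"],s["joint_torque"])
c=ctrl.read_camera("side");b=c["color"][80:150,300:400]
cv2.imwrite("pics/f.png",cv2.resize(b,None,fx=7,fy=7))
# project TCP into side view
R=Ro.from_euler('xyz',c["attitude"]).as_matrix()
for p in([.561,-.2223,.0765],[.561,-.2223,.085]):
    q=c["intrinsics"]@(R.T@(np.array(p)-c["origin"]));print((q[:2]/q[2]-[300,80])*7)
E
```

```text
[-0.15273684  0.01114769 -0.19725903] [-0.04355633  0.24935918 -0.00224442] [-6.39339138e-03 -4.37487209e+01  2.78249609e+01 -1.91575795e+00
  7.48975854e-01  4.86328656e-05]
[246.99827605 282.05762417]
[247.30014502 263.14832559]
```

View pics/f.png

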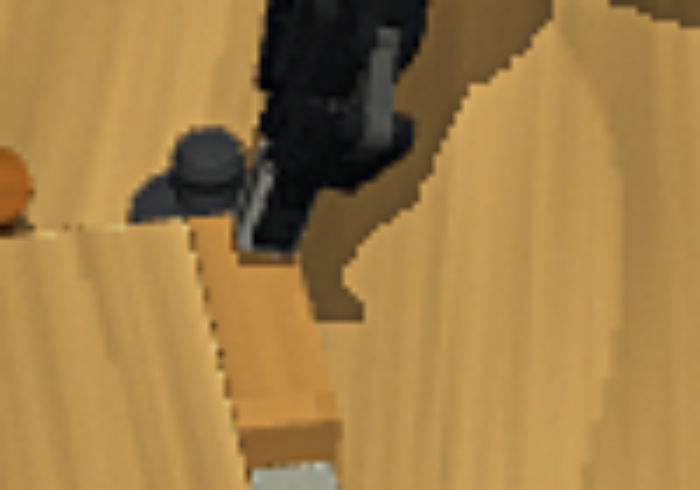

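The tip sits a few mm above its shadow on the rail at (265,255), so it isn't touching yet. The shut fingertip is a bit higher than I assumed. I'll continue down.

Emit:
{"op": "send_rows", "data": {
  "targets": [
    [0,0,-0.006,0,0,0],
    [0,0,-0.006,0,0,0]
  ]
}}

```text
time_s: 6.1
position: [0.561, -0.2223, 0.075]
orientation: [3.141, -0.299, 0.243]
wrist_force: [0.4, 0.7, -0.4]
grip_width: -0.003
grasp_force: 0.0
```

Emit:
{"op": "send_rows", "data": {
  "targets": [
    [0,0,-0.006,0,0,0],
    [0,0,-0.006,0,0,0]
  ]
}}

```text
time_s: 6.35
position: [0.561, -0.2223, 0.0734]
orientation: [3.141, -0.299, 0.243]
wrist_force: [-0.1, 0.2, -0.2]
grip_width: -0.0
grasp_force: 0.0
```

Emit:
{"op": "send_rows", "data": {
  "targets": [
    [0,0,-0.006,0,0,0],
    [0,0,-0.006,0,0,0]
  ]
}}

```text
time_s: 6.6
position: [0.561, -0.2223, 0.072]
orientation: [3.141, -0.3, 0.243]
wrist_force: [-0.2, -0.4, 1.2]
grip_width: 0.0
grasp_force: 0.0
```

Emit:
{"op": "send_rows", "data": {
  "targets": [
    [0,0,-0.004,0,0,0],
    [0,0,-0.004,0,0,0]
  ]
}}

```text
time_s: 6.85
position: [0.561, -0.2223, 0.071]
orientation: [3.141, -0.3, 0.243]
wrist_force: [0.3, -0.2, -0.8]
grip_width: -0.003
grasp_force: 0.0
```

Emit:
{"op": "send_rows", "data": {
  "targets": [
    [0,0,-0.004,0,0,0],
    [0,0,-0.004,0,0,0]
  ]
}}

```text
time_s: 7.1
position: [0.5611, -0.2223, 0.07]
orientation: [3.141, -0.3, 0.243]
wrist_force: [-0.7, -0.1, -1.0]
grip_width: 0.001
grasp_force: 0.0
```

```bash
python3 - <<'E'
from rig import ctrl
import cv2
s=ctrl.read_state();print(s["wrist_force"],s["wrist_torque"],s["grip_width"],s["position"])
c=ctrl.read_camera("side")["color"][95:135,320:365]
c2=ctrl.read_camera("top")["color"][180:230,430:490]
cv2.imwrite("pics/g.png",cv2.hconcat([cv2.resize(c,(400,400)),cv2.resize(c2,(400,400))]))
E
```

```text
[-0.67860586 -0.06561165 -0.97609013] [-0.06544191  0.29411692 -0.01656222] 0.0013745328325694517 [ 0.56105424 -0.22232669  0.07003595]
```

View pics/g.png

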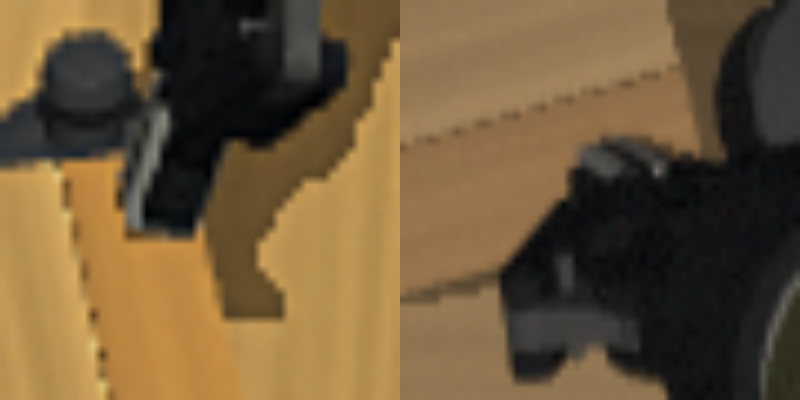

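The tip is now almost on its shadow (left crop, (160,235)). I'll take a few more 1 mm steps.

Emit:
{"op": "send_rows", "data": {
  "targets": [
    [0,0,-0.004,0,0,0],
    [0,0,-0.004,0,0,0]
  ]
}}

```text
time_s: 7.45
position: [0.561, -0.2223, 0.069]
orientation: [3.141, -0.3, 0.243]
wrist_force: [-0.0, -0.4, -0.3]
grip_width: -0.006
grasp_force: 0.0
```

Emit:
{"op": "send_rows", "data": {
  "targets": [
    [0,0,-0.004,0,0,0],
    [0,0,-0.004,0,0,0]
  ]
}}

```text
time_s: 7.7
position: [0.561, -0.2223, 0.068]
orientation: [3.141, -0.3, 0.243]
wrist_force: [-0.8, -0.2, 0.5]
grip_width: 0.003
grasp_force: 0.0
```

Emit:
{"op": "send_rows", "data": {
  "targets": [
    [0,0,-0.004,0,0,0],
    [0,0,-0.004,0,0,0]
  ]
}}

```text
time_s: 7.95
position: [0.5612, -0.2224, 0.0674]
orientation: [3.14, -0.3, 0.243]
wrist_force: [-1.3, 1.3, 1.8]
grip_width: -0.001
grasp_force: 0.9
```

Contact is made at 1.8 N. I'll add slight pressure and sweep left along the rail.

Emit:
{"op": "send_rows", "data": {
  "targets": [
    [0,0,-0.003,0,0,0],
    [0,0,-0.003,0,0,0],
    [-0.009,0.039,-0.003,0,0,0],
    [-0.017,0.078,-0.003,0,0,0],
    [-0.026,0.117,-0.003,0,0,0]
  ]
}}

```text
time_s: 8.57
position: [0.5554, -0.1933, 0.0672]
orientation: [3.138, -0.301, 0.244]
wrist_force: [1.1, -3.7, 6.2]
grip_width: 0.0
grasp_force: 2.6
```

Emit:
{"op": "send_rows", "data": {
  "targets": [
    [-0.009,0.039,0,0,0,0],
    [-0.017,0.078,0,0,0,0],
    [-0.026,0.117,0,0,0,0]
  ]
}}

```text
time_s: 8.95
position: [0.5488, -0.1639, 0.0672]
orientation: [3.138, -0.301, 0.244]
wrist_force: [1.0, -2.9, 6.3]
grip_width: -0.0
grasp_force: 2.7
```

Emit:
{"op": "send_rows", "data": {
  "targets": [
    [-0.004,0.02,0,0,0,0],
    [-0.009,0.039,0,0,0,0]
  ]
}}

```text
time_s: 9.2
position: [0.5466, -0.1542, 0.0672]
orientation: [3.138, -0.301, 0.244]
wrist_force: [1.5, -3.4, 5.4]
grip_width: 0.005
grasp_force: 2.6
```

Emit:
{"op": "send_rows", "data": {
  "targets": [
    [-0.004,0.02,0,0,0,0],
    [-0.009,0.039,0,0,0,0],
    [-0.013,0.059,0,0,0,0],
    [-0.017,0.078,0,0,0,0],
    [-0.022,0.098,0,0,0,0]
  ]
}}

```text
time_s: 9.82
position: [0.5388, -0.1279, 0.0653]
orientation: [-3.14, -0.298, 0.243]
wrist_force: [-0.4, -0.7, -0.0]
grip_width: -0.004
grasp_force: 0.0
```

Emit:
{"op": "send_rows", "data": {
  "targets": [
    [-0.004,0.02,0,0,0,0],
    [-0.009,0.039,0,0,0,0],
    [-0.014,0.064,0,0,0,0],
    [-0.014,0.064,0,0,0,0]
  ]
}}

```text
time_s: 10.32
position: [0.5365, -0.1129, 0.0662]
orientation: [3.141, -0.299, 0.244]
wrist_force: [0.2, 0.2, 0.3]
grip_width: 0.002
grasp_force: 0.0
```

```bash
python3 - <<'E'
from rig import ctrl
import cv2
s=ctrl.read_state();print(s["wrist_force"],s["grasp_force"],s["position"])
c=ctrl.read_camera("side")["color"][110:180,300:380]
c2=ctrl.read_camera("top")["color"][175:245,370:450]
cv2.imwrite("pics/i.png",cv2.hconcat([cv2.resize(c,(400,350)),cv2.resize(c2,(400,350))]))
E
```

```text
[0.22440671 0.1639382  0.27001671] 0.0 [ 0.53648753 -0.11293653  0.06618709]
```

View pics/i.png

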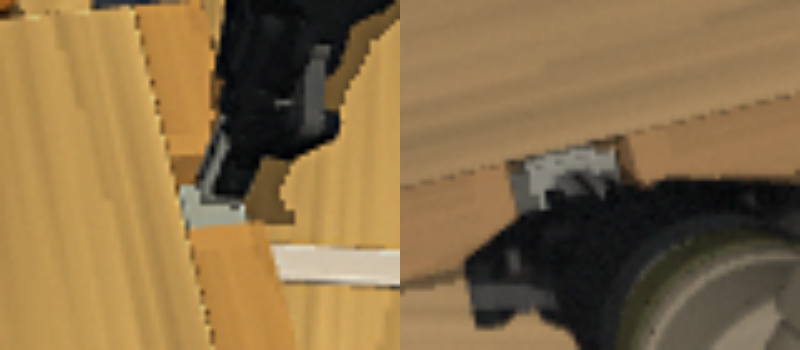

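Force dropped to zero at the notch. The tip now sits inside it, with the plate visible around the tip at about (580,185) in the right crop. I'll press down.

Emit:
{"op": "send_rows", "data": {
  "targets": [
    [0,0,-0.015,0,0,0],
    [0,0,-0.03,0,0,0],
    [0,0,-0.044,0,0,0],
    [0,0,-0.044,0,0,0]
  ]
}}

```text
time_s: 10.92
position: [0.5365, -0.1135, 0.0548]
orientation: [3.141, -0.299, 0.243]
wrist_force: [0.1, 0.3, -0.4]
grip_width: 0.004
grasp_force: 0.0
```

Emit:
{"op": "send_rows", "data": {
  "targets": [
    [0,0,-0.006,0,0,0],
    [0,0,-0.012,0,0,0],
    [0,0,-0.016,0,0,0],
    [0,0,-0.016,0,0,0]
  ]
}}

```text
time_s: 11.42
position: [0.5366, -0.1137, 0.0515]
orientation: [3.14, -0.299, 0.243]
wrist_force: [-1.9, -0.9, 3.9]
grip_width: -0.0
grasp_force: 1.5
```

```bash
cat >> h.py <<'E'
def lid():
    from rig import ctrl
    s=ctrl.read_state();c=ctrl.read_camera("top")
    print(s["time_s"],s["wrist_force"].round(1) if hasattr(s["wrist_force"],"round") else s["wrist_force"])
    c0=np.load("top0.npz")["depth"]
    print("lid rise mm",[(round(float(1000*(c0[v,u]-c["depth"][v,u])),1)) for u,v in((330,215),(310,190),(440,175),(330,160))])
E
python3 -c "from h import *;lid()"
```

```text
11.425 [-1.9 -0.9  3.9]
lid rise mm [-3.8, 1.1, 1.6, -1.1]
```

Plate contact is at 3.9 N and the lid is still shut. I'll press further.

Emit:
{"op": "send_rows", "data": {
  "targets": [
    [0,0,-0.004,0,0,0],
    [0,0,-0.008,0,0,0],
    [0,0,-0.008,0,0,0]
  ]
}}

```text
time_s: 11.85
position: [0.5362, -0.1139, 0.0493]
orientation: [3.14, -0.298, 0.243]
wrist_force: [-4.7, -2.2, 5.2]
grip_width: 0.0
grasp_force: 2.9
```

```bash
python3 -c "from h import *;lid()"
```

```text
11.85 [-4.7 -2.2  5.2]
lid rise mm [-1.1, 4.5, 3.6, 0.7]
```

Emit:
{"op": "send_rows", "data": {
  "targets": [
    [0,0,-0.004,0,0,0],
    [0,0,-0.008,0,0,0],
    [0,0,-0.008,0,0,0]
  ]
}}

```text
time_s: 12.28
position: [0.5352, -0.1141, 0.047]
orientation: [3.14, -0.296, 0.242]
wrist_force: [-8.6, -2.9, 8.5]
grip_width: -0.003
grasp_force: 4.6
```

```bash
python3 -c "from h import *;lid()"
```

```text
12.275 [-8.6 -2.9  8.5]
lid rise mm [0.6, 2.9, 3.5, 2.0]
```

Emit:
{"op": "send_rows", "data": {
  "targets": [
    [-0.006,-0.002,-0.004,0,0,0],
    [-0.008,-0.002,-0.008,0,0,0],
    [-0.008,-0.002,-0.008,0,0,0]
  ]
}}

```text
time_s: 12.7
position: [0.5343, -0.1144, 0.0453]
orientation: [3.14, -0.299, 0.243]
wrist_force: [-5.4, -1.6, 6.2]
grip_width: 0.001
grasp_force: 3.7
```

```bash
python3 -c "from h import *;lid()"
```

```text
12.7 [-5.4 -1.6  6.2]
lid rise mm [20.3, 18.7, 24.1, 10.1]
```

The lid is rising. I'll hold briefly so the step registers, then withdraw forward and up.

Emit:
{"op": "send_rows", "data": {
  "targets": [
    [0,0,0,0,0,0],
    [-0.02,-0.005,0.02,0,0,0],
    [-0.1,-0.025,0.08,0,0,0],
    [-0.22,-0.055,0.18,0,0,0],
    [-0.34,-0.085,0.3,0,0,0]
  ]
}}

```text
time_s: 13.38
position: [0.4487, -0.1349, 0.1206]
orientation: [3.142, -0.299, 0.244]
wrist_force: [0.3, 0.0, -0.0]
grip_width: -0.003
grasp_force: 0.0
```

Emit:
{"op": "send_rows", "data": {
  "targets": [
    [-0.1,-0.1,0.12,0,0,0],
    [-0.2,-0.25,0.25,0,0,0],
    [-0.2,-0.45,0.3,0,0,0],
    [-0.2,-0.6,0.3,0,0,0],
    [-0.2,-0.6,0.3,0,0,0]
  ]
}}

```text
time_s: 14.0
position: [0.4, -0.2882, 0.1955]
orientation: [3.139, -0.3, 0.241]
wrist_force: [-0.5, -0.2, -0.2]
grip_width: -0.001
grasp_force: 0.0
```

Emit:
{"op": "send_rows", "data": {
  "targets": [
    [0,0,0,0,0,0],
    [0,0,0,0,0,0],
    [0,0,0,0,0,0],
    [0,0,0,0,0,0],
    [0,0,0,0,0,0]
  ]
}}

```text
time_s: 14.62
position: [0.4, -0.2851, 0.1954]
orientation: [3.14, -0.3, 0.244]
wrist_force: [0.7, -0.1, 0.1]
grip_width: -0.002
grasp_force: 0.0
```

```bash
python3 -c "
from h import *;lid()
from rig import ctrl;import cv2
cv2.imwrite('pics/z.png',ctrl.read_camera('side')['color'])"
```

```text
14.625 [ 0.7 -0.1  0.1]
lid rise mm [39.8, 34.2, 38.7, 20.0]
```

Emit:
{"op": "send_rows", "data": {
  "targets": [
    [0,0,0,0,0,0],
    [0,0,0,0,0,0],
    [0,0,0,0,0,0],
    [0,0,0,0,0,0],
    [0,0,0,0,0,0]
  ]
}}

```text
time_s: 15.35
position: [0.3998, -0.2854, 0.1954]
orientation: [3.14, -0.3, 0.243]
wrist_force: [-0.7, -0.6, 0.4]
grip_width: 0.004
grasp_force: 0.0
```

```bash
python3 -c "from h import *;lid()"
```

```text
15.35 [-0.7 -0.6  0.4]
lid rise mm [41.3, 35.4, 40.3, 21.8]
```

View pics/z.png

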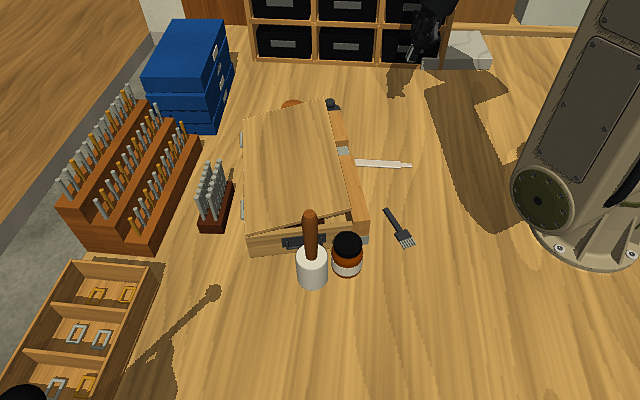

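The lid stands ajar (rail side lifted near (330,200)), the arm is clear at (430,30), and the tools look unmoved. I'll let the lid settle, then hand in.

Emit:
{"op": "send_rows", "data": {
  "targets": [
    [0,0,0,0,0,0],
    [0,0,0,0,0,0],
    [0,0,0,0,0,0],
    [0,0,0,0,0,0],
    [0,0,0,0,0,0]
  ]
}}

```text
time_s: 16.02
position: [0.3999, -0.2854, 0.1954]
orientation: [3.14, -0.3, 0.243]
wrist_force: [0.6, -0.5, 0.0]
grip_width: 0.001
grasp_force: 0.0
```

```bash
python3 -c "
from h import *;lid()
from rig import ctrl;print(ctrl.close_job())"
```

```text
16.025 [ 0.6 -0.5  0. ]
lid rise mm [38.5, 35.7, 41.6, 19.6]
the job is handed in; nothing more can be done
None
```

I swept the fingertip along the rail to the notch and pressed the thumb plate; the lid popped ajar on its spring, the hand is clear, the tools look unmoved, and the job was handed in at about 16 s (no verdict came back).

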